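Shingle the shims to the tray's colour order

TASK

Pick the four coloured horseshoe shims off the cluttered bench and fan them in an overlapping row down the middle of the green tray, lengthwise along it, each level with the rim clip of its own colour. Lay them like roof tiles from the stepped end: the first leans with one end up on the step, and each next one leans with its end towards the step on the shim before it and its other end down on the tray floor, so that all four slope alike. Leave the mug where it stands.

Things in the scene. Friction and masses are not known exactly. Their poses are not given: they have to be found in the camera images.
- tray: Green open tray, fixed: 255 mm long (its x), 148 wide (y), 22 high; walls and floor 4 mm thick. Origin: centre of its underside, on the worktop; z up. At its -x end a darker green step crosses the whole inner width: 32 mm long, edge at tray x = -91.5 mm, top 6 mm above the tray floor (10 above the worktop). The rest of the floor is flat.
- clip_red: Red plastic clip, fixed on the rim of the tray's +y long wall, marking the red shim's place along the tray: 28 mm along the rim, 20 across, top 28 above the worktop. Origin under its middle at worktop height, at tray y = 79 mm; axes parallel to the tray's. Clips stand at tray x = -76.5, -26.5, 23.5, 73.5 mm, in varying order.
- clip_yellow: Yellow plastic clip, fixed on the rim of the tray's +y long wall, marking the yellow shim's place along the tray: 28 mm along the rim, 20 across, top 28 above the worktop. Origin under its middle at worktop height, at tray y = 79 mm; axes parallel to the tray's. Clips stand at tray x = -76.5, -26.5, 23.5, 73.5 mm, in varying order.
- clip_blue: Blue plastic clip, fixed on the rim of the tray's +y long wall, marking the blue shim's place along the tray: 28 mm along the rim, 20 across, top 28 above the worktop. Origin under its middle at worktop height, at tray y = 79 mm; axes parallel to the tray's. Clips stand at tray x = -76.5, -26.5, 23.5, 73.5 mm, in varying order.
- clip_black: Black plastic clip, fixed on the rim of the tray's +y long wall, marking the black shim's place along the tray: 28 mm along the rim, 20 across, top 28 above the worktop. Origin under its middle at worktop height, at tray y = 79 mm; axes parallel to the tray's. Clips stand at tray x = -76.5, -26.5, 23.5, 73.5 mm, in varying order.
- shim_red: Loose red plastic horseshoe shim lying flat on the worktop: a plate 70 mm long (x), 44 mm wide (y), 6 mm thick (z), about 22 g, with a slot 14 mm wide running in 30 mm from its +x end. Origin at the centre of the 70 x 44 outline, on the underside; z up.
- shim_yellow: Loose yellow plastic horseshoe shim lying flat on the worktop: a plate 70 mm long (x), 44 mm wide (y), 6 mm thick (z), about 22 g, with a slot 14 mm wide running in 30 mm from its +x end. Origin at the centre of the 70 x 44 outline, on the underside; z up.
- shim_blue: Loose blue plastic horseshoe shim lying flat on the worktop: a plate 70 mm long (x), 44 mm wide (y), 6 mm thick (z), about 22 g, with a slot 14 mm wide running in 30 mm from its +x end. Origin at the centre of the 70 x 44 outline, on the underside; z up.
- shim_black: Loose black plastic horseshoe shim lying flat on the worktop: a plate 70 mm long (x), 44 mm wide (y), 6 mm thick (z), about 22 g, with a slot 14 mm wide running in 30 mm from its +x end. Origin at the centre of the 70 x 44 outline, on the underside; z up.
- mug: White ceramic mug standing on the worktop, 80 mm across, 92 mm high, handle at its +y side; origin at the centre of its underside, z up. Not to be moved.
There are look-alikes about, which are no part of the job. There is more than one size of the shim_yellow; the job needs the largest. Leave any turquoise look-alike of the shim_black alone.

How it is judged:
By the outcome, as a careful person would: the job done as asked, in the order asked, and still so for the second after the job is handed in, with the robot touching nothing.
It also fails if it takes over 83 s, if anything falls off the work surface, if the arm or the gripper's body presses on something with over 40 N, if the wrist force passes 120 N, or if a joint passes its speed limit or range.

ROBOT

A 7-joint arm with a two-finger parallel gripper is mounted at the origin on the work surface. World frame = base frame: x ahead of the robot, y to its left, z up, the work surface at z = 0. Lengths are in m, angles in degrees, forces in N, time in s.
With the tool pointing down it reaches from about 0.425 to 0.875 m from the base axis. Payload 4.7 kg.
Tool frame: the origin (TCP) lies midway between the tips of the shut fingers; the grasp point (between the pads) lies 19 mm behind it; z points along the fingers, y is the line along which they close (so a half turn about z gives the same grasp; the last joint's range is limited). The gripper opens to 87 mm and grips with 3 to 60 N. Pads are 19 mm wide; open, the fingers measure 117 mm over their backs; the gripper's body (75 mm by 190 mm) begins 51 mm behind the grasp point.
Start: joints at [66.87, 18.392, -4.016, 83.108, 1.295, 78.541, -3.26], TCP at [0.264, -0.594, 0.223] pointing down, gripper open.
Joint ranges: [-163.93, 163.93], [-17.29, 119.83], [-79.2, 71.16], [3.27, 140.29], [-89.18, 269.18], [5.43, 117.66], [-154.24, 154.24]. Speed limits (degrees/s): [147.25, 147.25, 180, 180, 180, 180, 180].

INTERFACE

Orientations are given as [roll, pitch, yaw] about the fixed x, y, z axes, in that order (R = Rz(yaw) Ry(pitch) Rx(roll)).
In Python, from cell import env gives the robot as it stands. The module is installed in compiled form; this text tells all that it offers.
- The arm moves only by the tool step_arm, never from a script. Its argument "rows" is a list of rows, each an object with "angular": the turn, a rotation vector about the tool's x, y, z in units of pi rad (1.0 is pi rad), a list of three; "slide": the shift along the tool's x, y, z in units of 500 mm (1.0 is 500 mm), a list of three; "jaw": the opening, from 0 (shut) to 1 (fully open). A call has 1 to 10 rows; each row shifts and turns the commanded pose from where the row before left it, along the tool's axes as they then stand; what a row does not reach is not made up. A row lasts 1/8 s, in which the tool goes at most 62.5 mm and 10.7 degrees, less where a joint would pass 70% of its speed; a pose out of reach is approached as far as the arm can. A call with a number of a shift or a turn outside -1 to 1 is refused whole. A call with a gripper value outside its range is refused whole. The fingers move at their own pace and stop on an object; "newtons" is the grip in N (left out, the last holds). Time passes only in rows, so rows that do not move let the fingers close. It gives the time, the measured TCP pose, the force, the opening and the grip force at its end, in the units of the state.
- env.get_obs(): the state, without advancing time (a new reading comes with each control period).
- env.read_camera(name): name is "scene" or "top" or "wrist"; returns the picture (400x640x3 uint8, red, green, blue); there is no depth.
- env.camera_info(name): a dict with "fx", "fy", "cx", "cy" (pixels), "R" (3x3) and "t" (3): a world point X has camera coordinates R X + t. Camera axes: x right, y down, z forward; pixel columns grow to the right and rows downward; lengths in m; the calibration is good to about 2 mm. The wrist camera is an equidistant fisheye: a pixel r from the principal point sees the ray r / f radians off the axis. A picture is of the moment at which its call begins: read the wrist's pose just before it. camera_info takes no time and is no camera call; for the wrist camera it gives the pose at the moment of the call.
- env.sign_off(): hands the job in; it is judged then, once.
The state is a dict: "time_s": time; "qpos": joint angles; "joint_velocities": joint speeds; "effort": joint torques, N m; "tool_pos": TCP position; "tool_rot": TCP orientation; "force": force on the tool from outside, world axes, zero at the start; "wrist_torque": the same for the moment, N m; "grip_width": finger opening in m; "grasp_force": force on a finger pad.
Only numpy, scipy, OpenCV 4.12 (cv2) and the standard library are available. Lean on these libraries where they do the work, as an engineer would, in place of code of your own. Each camera call takes 0.05 s, during which the arm holds its last target. There are 200 camera calls.

## Working session

There is one attempt and no reset: what is moved stays moved. The work goes in short steps, Python scripts to look and compute and a tool call to move; the robot and the scene stay as the last step left them, time stands still between calls to the robot, and variables do not carry over. Pictures are saved under pics/ and viewed, at most 14 in all, crops included, and the job is handed in when it is done.

Besides the shell and the picture viewer there is one more tool, called after ">>>" as a command line: name --argument value ..., lists and objects as JSON in quotes. step_arm: Moves the arm, as the interface text tells. Shifts and turns lie within -1 to 1; 1 stands for 500 mm of shift or pi rad of turn. Its arguments: {"type":"object","properties":{"rows":{"type":"array"},"newtons":{"type":"number"}},"required":["rows"]}

```bash
mkdir -p pics
python3 - <<'E'
from cell import env
import cv2
for n in ("scene","top"):
    im=env.read_camera(n); cv2.imwrite(f"pics/{n}0.png",im[...,::-1])
    i=env.camera_info(n); print(n,i)
o=env.get_obs();print(o['tool_pos'],o['tool_rot'],o['time_s'],o['grip_width'])
E
```

```text
scene {'fx': 517.3575180796926, 'fy': 517.3575180796926, 'cx': 319.7106746344412, 'cy': 206.04426582653193, 'R': array([[ 0.02431882,  0.99940329, -0.02452863],
       [ 0.58142027, -0.03409885, -0.81288852],
       [-0.81323986,  0.00550705, -0.58190258]]), 't': array([-0.06935291, -0.27322497,  1.80077041])}
top {'fx': 410.1104596685181, 'fy': 410.1104596685181, 'cx': 321.1828761534895, 'cy': 196.75580401117395, 'R': array([[ 0.00108295, -0.99929915, -0.03741714],
       [-0.99590625,  0.00230421, -0.09036279],
       [ 0.09038567,  0.03736183, -0.99520577]]), 't': array([0.06540518, 0.51700142, 0.88235476])}
[ 0.26347698 -0.59365746  0.22156135] [-1.79900881e+02  6.09327520e-03  2.39388664e+01] 0.1 0.08683722978395171
```

View pics/top0.png

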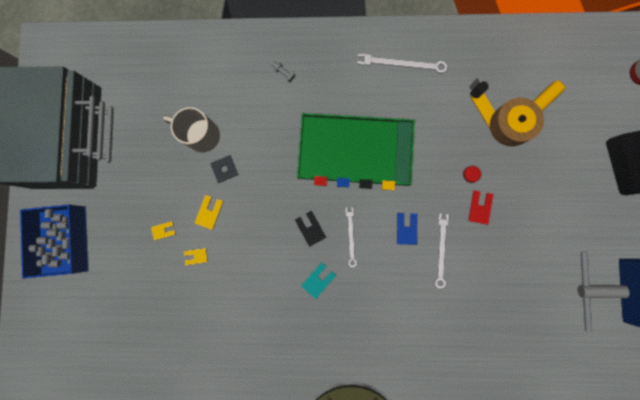

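View pics/scene0.png

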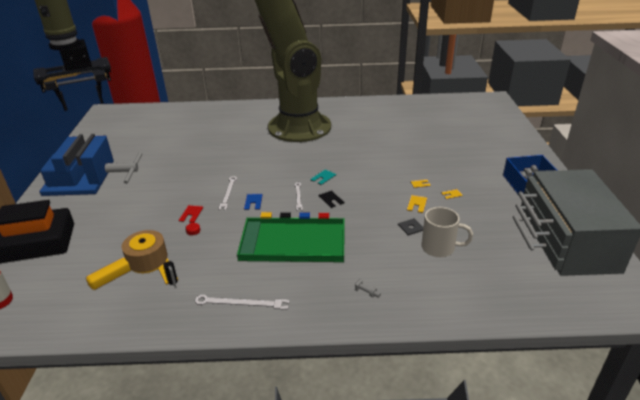

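The top view shows the tray at (357,150) with its step on the right (world -y). The clips from the step run yellow (389,185), black (366,184), blue (343,183), red (321,181), so I lay the shims in that order.

Candidates:
- **Yellow:** (209,212) large, against the small look-alikes at (163,231) and (195,257).
- **Black:** (310,228), against turquoise (319,281) and the grey square (224,169).
- **Blue:** (407,228), against the blue bin (55,240).
- **Red:** (480,207), against the red button (472,174).

I choose the large yellow at (209,212), black at (310,228), blue at (407,228) and red at (480,207).

```bash
cat > h.py <<'E'
from cell import env
import cv2, numpy as np
from scipy.spatial.transform import Rotation as Ro
def ray(n,px,z,info=None):
    i=info or env.camera_info(n); u=(np.atleast_2d(px)-[i['cx'],i['cy']])/i['fx']
    if n=="wrist":
        r=np.linalg.norm(u,axis=1,keepdims=True); d=np.hstack([u/np.maximum(r,1e-9)*np.sin(r),np.cos(r)])
    else: d=np.hstack([u,np.ones((len(u),1))])
    R=np.array(i['R']);c=-R.T@i['t'];d=d@R
    return (c+d*((z-c[2])/d[:,2])[:,None])[:,:2]
def mask(im,col):
    h,s,v=cv2.split(cv2.cvtColor(im,cv2.COLOR_RGB2HSV))
    return {'yellow':(h>18)&(h<32)&(s>150)&(v>90),'blue':(h>105)&(h<125)&(s>130)&(v>60),
     'red':((h<6)|(h>174))&(s>150)&(v>80),'black':(v<55),'green':(h>50)&(h<80)&(s>120)}[col].astype(np.uint8)
def blobs(n,im,col,z,info=None,amin=60):
    """contours cast on plane z: list of (area mm2, px centre, rect centre, dims, yaw deg of slot direction)"""
    out=[]
    for c in cv2.findContours(mask(im,col),cv2.RETR_EXTERNAL,cv2.CHAIN_APPROX_NONE)[0]:
        if cv2.contourArea(c)<amin: continue
        w=(ray(n,c[:,0].astype(float),z,info)*1000).astype(np.float32)
        (cx,cy),(a,b),t=cv2.minAreaRect(w)
        if a<b: a,b,t=b,a,t+90
        m=cv2.moments(w.reshape(-1,1,2)); g=np.array([m['m10'],m['m01']])/m['m00']
        d=np.array([np.cos(np.radians(t)),np.sin(np.radians(t))])
        if d@(g-[cx,cy])>0: t+=180
        out.append((round(m['m00']),c[:,0].mean(0).round(),np.round([cx,cy],1),np.round([a,b],1),round((t+180)%360-180,1)))
    return out
def plan(p,yaw,tilt=0,pitch_axis=None):
    """rows total: shift in tool units (old axes) and rotvec from the state now to p (m), yaw"""
    o=env.get_obs(); R0=Ro.from_euler('xyz',o['tool_rot'],degrees=True)
    R1=Ro.from_euler('xyz',[180,tilt,yaw],degrees=True)
    print('slide',(R0.inv().apply(np.array(p)-o['tool_pos'])/.5).round(4),'angular',((R0.inv()*R1).as_rotvec()/np.pi).round(4))
E
python3 - <<'E'
from h import *
im=env.read_camera("top")
for c,z in (('yellow',.006),('black',.006),('blue',.006),('red',.006),('green',.022)):
    for b in blobs("top",im,c,z): 
        if 0.2<b[2][0]/1000<1: print(c,*b)
cv2.imwrite("pics/crop.png",cv2.resize(im[160:300,140:500,::-1],None,fx=2.2,fy=2.2,interpolation=cv2.INTER_CUBIC))
for c in ('yellow','black','blue','red'):
    for b in blobs("top",im,c,.028,amin=25):
        if b[0]<900: print('clip',c,*b)
E
```

```text
yellow 1116 [195. 256.] [384.9 349.7] [49.7 30.8] 98.2
yellow 1130 [163. 230.] [443.  426.3] [50.3 31.1] -74.1
yellow 2309 [209. 211.] [484.9 322.1] [69.3 43.7] -19.8
yellow 489 [388. 185.] [544.9 -85.7] [29.2 18.1] -90.2
yellow 3277 [521. 119.] [ 694.9 -384.6] [66.9 64.6] 116.5
yellow 1647 [484. 108.] [ 719.7 -305.8] [79.6 30.3] -151.1
yellow 2105 [549.  94.] [ 750.2 -449.9] [79.  29.9] -45.4
black 1908 [310. 227.] [448.1  91. ] [66.2 40.7] 28.8
black 4190 [ 31. 244.] [415.7 732.3] [146.6  38. ] -174.3
black 4315 [ 78. 238.] [425.1 622.3] [151.   33.1] -174.0
black 378 [365. 184.] [548.5 -34.2] [24.8 15.9] -90.2
black 7503 [627. 162.] [ 594.8 -602.4] [143.3  69.1] 176.2
black 729 [ 94. 132.] [671.1 597. ] [88.2 10.9] -179.8
black 748 [479.  89.] [ 765.7 -292.7] [42.7 22.5] -45.1
black 14239 [ 63. 139.] [628.5 664.3] [350.8 207. ] 153.8
black 685 [ 6. 59.] [856.1 818.5] [42.6 37.3] -90.8
black 12523 [293.   8.] [965.5 133.6] [336.   42.3] -91.1
blue 2150 [407. 228.] [ 447.6 -124.2] [68.2 41.9] -1.1
blue 17835 [ 46. 241.] [418.8 697.7] [157.2 117.9] -174.4
blue 396 [343. 182.] [551.   16.5] [27.1 15.9] -90.2
red 2189 [480. 206.] [ 495.2 -287.9] [67.9 42.7] -11.3
red 391 [320. 181.] [554.6  67.4] [25.  18.3] -90.2
red 925 [472. 174.] [ 569.7 -271.3] [35.4 32.7] 134.6
green 35347 [356. 149.] [625.4 -11.2] [252.5 147.5] -94.0
clip yellow 466 [388. 185.] [542.3 -82.9] [28.5 17.7] -90.2
clip black 262 [354. 389.] [105.8  -4.9] [130.3  24.6] 87.3
clip black 360 [365. 184.] [545.8 -32.6] [24.2 15.5] -90.2
clip black 695 [ 94. 132.] [665.5 583.5] [86.1 10.7] -179.8
clip black 713 [479.  89.] [ 757.8 -285. ] [41.6 21.9] -45.1
clip black 653 [ 6. 59.] [846.1 799.7] [41.6 36.4] -90.8
clip blue 377 [343. 182.] [548.2  16.8] [26.4 15.6] -90.2
clip red 372 [320. 181.] [551.7  66.5] [24.4 17.8] -90.2
clip red 882 [472. 174.] [ 566.5 -264.1] [34.5 31.9] 134.6
```

View pics/crop.png

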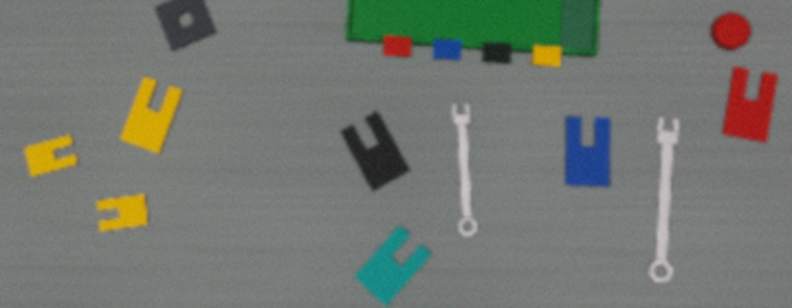

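The crop confirms it: the large yellow (150,115) measures 69x44 mm against 50x31 for the small ones. Black (375,150), blue (587,150) and red (750,105) are the right shims, and the tray yaw comes out at about 86.3°. Next I plan the approach to yellow.

Run:
```python
from h import *
y=env.get_obs()['tool_rot'][2]
plan([.5,-.3,.2],y); plan([.481,.323,.15],y); plan([.481,.323,.15],160)
```

```text
slide [ 0.6706 -0.345   0.0439] angular [-0.0005  0.     -0.    ]
slide [ 1.1415 -1.499   0.1456] angular [-0.0005  0.     -0.    ]
slide [ 1.1415 -1.499   0.1456] angular [-2.000e-04 -5.000e-04 -7.559e-01]
```

>>> step_arm --rows '[{"slide":[0.084,-0.043,0.005],"angular":[0,0,0],"jaw":0.8},{"slide":[0.084,-0.043,0.005],"angular":[0,0,0],"jaw":0.8},{"slide":[0.084,-0.043,0.005],"angular":[0,0,0],"jaw":0.8},{"slide":[0.084,-0.043,0.005],"angular":[0,0,0],"jaw":0.8},{"slide":[0.084,-0.043,0.005],"angular":[0,0,0],"jaw":0.8},{"slide":[0.084,-0.043,0.005],"angular":[0,0,0],"jaw":0.8},{"slide":[0.084,-0.043,0.005],"angular":[0,0,0],"jaw":0.8},{"slide":[0.084,-0.043,0.005],"angular":[0,0,0],"jaw":0.8}]'

```text
time_s: 1.15
tool_pos: [0.5016, -0.2993, 0.2023]
tool_rot: [-180.0, 0.0, 23.9]
force: [0.3, 0.1, -0.4]
grip_width: 0.07
grasp_force: 0.0
```

>>> step_arm --rows '[{"slide":[0.034,-0.082,0.007],"angular":[0,0,0],"jaw":0.8},{"slide":[0.034,-0.082,0.007],"angular":[0,0,0],"jaw":0.8},{"slide":[0.034,-0.082,0.007],"angular":[0,0,0],"jaw":0.8},{"slide":[0.034,-0.082,0.007],"angular":[0,0,0],"jaw":0.8},{"slide":[0.034,-0.082,0.007],"angular":[0,0,0],"jaw":0.8},{"slide":[0.034,-0.082,0.007],"angular":[0,0,0],"jaw":0.8},{"slide":[0.034,-0.082,0.007],"angular":[0,0,0],"jaw":0.8}]'

```text
time_s: 2.02
tool_pos: [0.493, 0.0114, 0.1778]
tool_rot: [180.0, 0.0, 23.9]
force: [1.1, 0.5, 0.3]
grip_width: 0.0696
grasp_force: 0.0
```

>>> step_arm --rows '[{"slide":[0.034,-0.082,0.007],"angular":[0,0,0],"jaw":0.8},{"slide":[0.034,-0.082,0.007],"angular":[0,0,0],"jaw":0.8},{"slide":[0.034,-0.082,0.007],"angular":[0,0,0],"jaw":0.8},{"slide":[0.034,-0.082,0.007],"angular":[0,0,0],"jaw":0.8},{"slide":[0.034,-0.082,0.007],"angular":[0,0,0],"jaw":0.8},{"slide":[0.034,-0.082,0.007],"angular":[0,0,0],"jaw":0.8},{"slide":[0.034,-0.082,0.007],"angular":[0,0,0],"jaw":0.8}]'

```text
time_s: 2.9
tool_pos: [0.4856, 0.3216, 0.1532]
tool_rot: [180.0, 0.0, 23.9]
force: [1.2, 0.3, 0.6]
grip_width: 0.0694
grasp_force: 0.0
```

>>> step_arm --rows '[{"slide":[0,0,0],"angular":[0,0,-0.058],"jaw":0.8},{"slide":[0,0,0],"angular":[0,0,-0.058],"jaw":0.8},{"slide":[0,0,0],"angular":[0,0,-0.058],"jaw":0.8},{"slide":[0,0,0],"angular":[0,0,-0.058],"jaw":0.8},{"slide":[0,0,0],"angular":[0,0,-0.058],"jaw":0.8},{"slide":[0,0,0],"angular":[0,0,-0.058],"jaw":0.8},{"slide":[0,0,0],"angular":[0,0,-0.058],"jaw":0.8}]'

```text
time_s: 3.78
tool_pos: [0.4855, 0.3203, 0.1532]
tool_rot: [-180.0, 0.0, 97.4]
force: [0.3, -0.2, 0.1]
grip_width: 0.0694
grasp_force: 0.0
```

>>> step_arm --rows '[{"slide":[0,0,0],"angular":[0,0,-0.058],"jaw":0.8},{"slide":[0,0,0],"angular":[0,0,-0.058],"jaw":0.8},{"slide":[0,0,0],"angular":[0,0,-0.058],"jaw":0.8},{"slide":[0,0,0],"angular":[0,0,-0.058],"jaw":0.8},{"slide":[0,0,0],"angular":[0,0,-0.058],"jaw":0.8},{"slide":[0,0,0],"angular":[0,0,-0.058],"jaw":0.8},{"slide":[0,0,0],"angular":[0,0,0],"jaw":0.8}]'

```text
time_s: 4.65
tool_pos: [0.4856, 0.3203, 0.1531]
tool_rot: [-180.0, -0.1, 159.5]
force: [-0.5, -0.7, 0.5]
grip_width: 0.0694
grasp_force: 0.0
```

Run:
```python
from h import *
i=env.camera_info("wrist"); im=env.read_camera("wrist"); cv2.imwrite("pics/w1.png",im[...,::-1])
for b in blobs("wrist",im,'yellow',.006,i): print(*b)
o=env.get_obs(); print(o['qpos'],o['tool_pos'],o['tool_rot'],o['force'],o['time_s']); plan([.481,.323,.15],160)
im=env.read_camera("top"); print(ray("top",[[209,211]],.006))
```

```text
2553 [ 50. 394.] [ 722.  -510.4] [82.8 42.8] -86.4
3926 [471. 323.] [732.9 466.3] [211.4  24.4] -110.6
226 [455. 290.] [659.9 435.1] [56.   9.7] 164.8
299 [189. 290.] [541.9 124.6] [59.7 14.7] 157.5
2358 [324. 193.] [486.4 324. ] [69. 43.] -20.3
1215 [404. 121.] [444.4 427.5] [49.3 30.9] -74.6
1189 [317.  90.] [386.8 351.8] [49.1 30.7] 97.9
[ 18.20619843  27.70690471 -68.93805492  96.57550085  26.72110223
  74.51646657  13.49172384] [0.48557083 0.32040948 0.15318634] [-1.79985210e+02 -4.37403578e-02  1.59445796e+02] [ 0.79646683 -1.01001793  0.32225007] 4.7
slide [0.0104 0.0016 0.0064] angular [-0.0001 -0.0002 -0.0031]
[[0.48680788 0.3209779 ]]
```

View pics/w1.png

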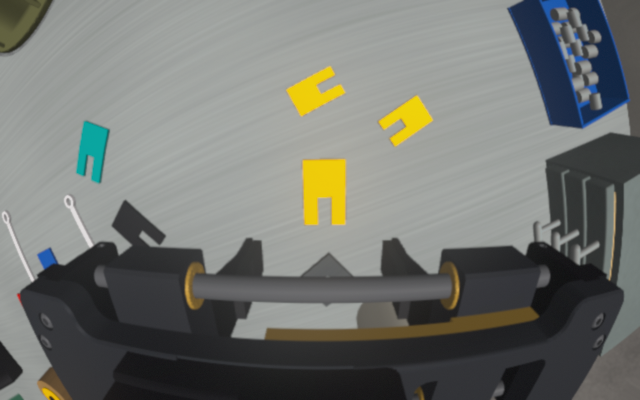

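The wrist view shows the yellow shim at (324,193), square between the fingers, and agrees with the top view to 2 mm. Descending.

>>> step_arm --rows '[{"slide":[0.01,0.005,0.06],"angular":[0,0,-0.003],"jaw":0.8},{"slide":[0,0,0.08],"angular":[0,0,0],"jaw":0.8},{"slide":[0,0,0.08],"angular":[0,0,0],"jaw":0.8},{"slide":[0,0,0.05],"angular":[0,0,0],"jaw":0.8},{"slide":[0,0,0.015],"angular":[0,0,0],"jaw":0.8},{"slide":[0,0,0.015],"angular":[0,0,0],"jaw":0.8},{"slide":[0,0,0],"angular":[0,0,0],"jaw":0.8}]'

```text
time_s: 5.62
tool_pos: [0.4823, 0.325, 0.0041]
tool_rot: [180.0, 0.0, 160.2]
force: [0.5, -0.2, 0.5]
grip_width: 0.0696
grasp_force: 0.0
```

>>> step_arm --newtons 20 --rows '[{"slide":[0,0,0],"angular":[0,0,0],"jaw":0.4},{"slide":[0,0,0],"angular":[0,0,0],"jaw":0.4},{"slide":[0,0,0],"angular":[0,0,0],"jaw":0.4},{"slide":[0,0,0],"angular":[0,0,0],"jaw":0.4}]'

```text
time_s: 6.12
tool_pos: [0.482, 0.3247, 0.0037]
tool_rot: [180.0, 0.0, 160.2]
force: [-0.1, -0.9, 1.5]
grip_width: 0.0431
grasp_force: 20.0
```

>>> step_arm --newtons 25 --rows '[{"slide":[0,0,0],"angular":[0,0,0],"jaw":0.65},{"slide":[0,0,0],"angular":[0,0,0],"jaw":0.65},{"slide":[0,0,0.004],"angular":[0,0,0],"jaw":0.65},{"slide":[0,0,0],"angular":[0,0,0],"jaw":0.4},{"slide":[0,0,0],"angular":[0,0,0],"jaw":0.4},{"slide":[0,0,0],"angular":[0,0,0],"jaw":0.4},{"slide":[0,0,0],"angular":[0,0,0],"jaw":0.4}]'

```text
time_s: 7.0
tool_pos: [0.4818, 0.3247, 0.0015]
tool_rot: [-180.0, -0.0, 160.2]
force: [0.2, 1.0, -0.3]
grip_width: 0.0433
grasp_force: 25.0
```

>>> step_arm --rows '[{"slide":[0,0,-0.04],"angular":[0,0,0],"jaw":0.4},{"slide":[0,0,-0.07],"angular":[0,0,0],"jaw":0.4},{"slide":[0,0,-0.07],"angular":[0,0,0],"jaw":0.4},{"slide":[0,0,0],"angular":[0,0,0],"jaw":0.4}]'

```text
time_s: 7.5
tool_pos: [0.4835, 0.3266, 0.0956]
tool_rot: [179.7, 0.2, 160.2]
force: [0.6, 0.2, -0.4]
grip_width: 0.0433
grasp_force: 25.0
```

```bash
cat >> h.py <<'E'
T0=np.array([.6257,-.0114]); TY=86.3; TH=6.87
def place(c,h,lift=0.0,off=4.0):
    """TCP for shim centre at tray x=c (mm), tip h mm above underside, tilted"""
    t=np.radians(TH); x=c+off*np.cos(t)+h*np.sin(t); z=8.2-off*np.sin(t)+h*np.cos(t)+lift
    a=np.radians(TY); return [*(T0+x/1000*np.array([np.cos(a),np.sin(a)])),z/1000]
E
python3 - <<'E'
from h import *
o=env.get_obs(); print(o['tool_pos'],o['tool_rot'],o['grip_width'],o['qpos'])
p=place(-76.5,2.2); print(p)
plan([*p[:2],.1],o['tool_rot'][2]); plan([*p[:2],.1],TY)
im=env.read_camera("top"); 
i=env.camera_info("wrist"); im=env.read_camera("wrist")
for b in blobs("wrist",im,'yellow',.1,i):
    if b[0]>0 and abs(b[1][0]-324)<60: print(*b)
E
```

```text
[0.48347742 0.32661232 0.09559352] [179.72289763   0.24028846 160.20752017] 0.04328948000796617 [ 15.46242847  30.79658774 -66.16525726 100.14097608  30.25647584
  68.89363477  11.20957423]
[np.float64(0.6210365364686999), np.float64(-0.08351493311048169), np.float64(0.009905736177108776)]
slide [-0.5366 -0.6786 -0.0098] angular [0.0015 0.0013 0.    ]
slide [-0.5366 -0.6786 -0.0098] angular [2.200e-03 2.000e-04 4.106e-01]
1660 [362. 330.] [543.9 339.7] [202.8  12.2] -109.9
116 [345. 308.] [519.5 328.4] [14.4  8.4] 68.9
115 [299. 308.] [510.  302.1] [14.3  8.4] -108.7
1762 [321. 241.] [473.8 330.2] [44.1 42.5] 70.2
470 [312.  88.] [395.5 352.1] [30.6 19.1] 98.2
```

>>> step_arm --rows '[{"slide":[-0.054,-0.068,-0.001],"angular":[0,0,0],"jaw":0.4},{"slide":[-0.054,-0.068,-0.001],"angular":[0,0,0],"jaw":0.4},{"slide":[-0.054,-0.068,-0.001],"angular":[0,0,0],"jaw":0.4},{"slide":[-0.054,-0.068,-0.001],"angular":[0,0,0],"jaw":0.4},{"slide":[-0.054,-0.068,-0.001],"angular":[0,0,0],"jaw":0.4},{"slide":[-0.054,-0.068,-0.001],"angular":[0,0,0],"jaw":0.4},{"slide":[-0.054,-0.068,-0.001],"angular":[0,0,0],"jaw":0.4},{"slide":[-0.054,-0.068,-0.001],"angular":[0,0,0],"jaw":0.4},{"slide":[-0.054,-0.068,-0.001],"angular":[0,0,0],"jaw":0.4},{"slide":[-0.051,-0.067,-0.001],"angular":[0,0,0],"jaw":0.4}]'

```text
time_s: 8.85
tool_pos: [0.6189, -0.0873, 0.0953]
tool_rot: [-180.0, -0.1, 160.2]
force: [0.5, -0.7, -0.0]
grip_width: 0.0432
grasp_force: 25.0
```

>>> step_arm --rows '[{"slide":[0,0,0],"angular":[0,0,0.058],"jaw":0.4},{"slide":[0,0,0],"angular":[0,0,0.058],"jaw":0.4},{"slide":[0,0,0],"angular":[0,0,0.058],"jaw":0.4},{"slide":[0,0,0],"angular":[0,0,0.058],"jaw":0.4},{"slide":[0,0,0],"angular":[0,0,0.058],"jaw":0.4},{"slide":[0,0,0],"angular":[0,0,0.058],"jaw":0.4},{"slide":[0,0,0],"angular":[0,0,0.058],"jaw":0.4},{"slide":[0,0,0],"angular":[0,0,0],"jaw":0.4}]'

```text
time_s: 9.85
tool_pos: [0.6186, -0.0857, 0.0956]
tool_rot: [-179.9, 0.0, 87.2]
force: [0.4, -0.4, 0.5]
grip_width: 0.0434
grasp_force: 25.0
```

Run:
```python
from h import *
o=env.get_obs(); print(o['tool_pos'],o['tool_rot'],o['grip_width'],o['qpos'])
p=place(-76.5,2.0); print(p)
plan([*p[:2],.035],TY,TH)
i=env.camera_info("wrist"); im=env.read_camera("wrist"); cv2.imwrite("pics/w2.png",im[...,::-1])
for c in ('yellow','black','blue','red'):
  for b in blobs("wrist",im,c,.028,i,30):
    if 530<b[2][0]<570 and abs(b[2][1])<150: print(c,*b)
```

```text
[ 0.61861585 -0.08566336  0.09556077] [-1.79887658e+02  2.36000726e-02  8.72439236e+01] 0.043416891031948575 [ 43.10412679  28.40173905 -48.54200973  94.03871673  22.62273877
  68.02332346 -13.43635688]
[np.float64(0.621034992636272), np.float64(-0.08353880664814958), np.float64(0.009707172155240121)]
slide [0.0045 0.0049 0.1211] angular [-0.0003 -0.038   0.0053]
yellow 146 [230. 289.] [ 535.  -148.1] [48.8  6.3] 81.0
yellow 550 [230. 216.] [545.7 -78.5] [31.4 20.4] 86.0
blue 497 [225.  91.] [552.1  18.5] [26.9 19.3] 86.4
red 494 [227.  29.] [555.5  67.7] [27.5 19.6] -93.9
```

View pics/w2.png

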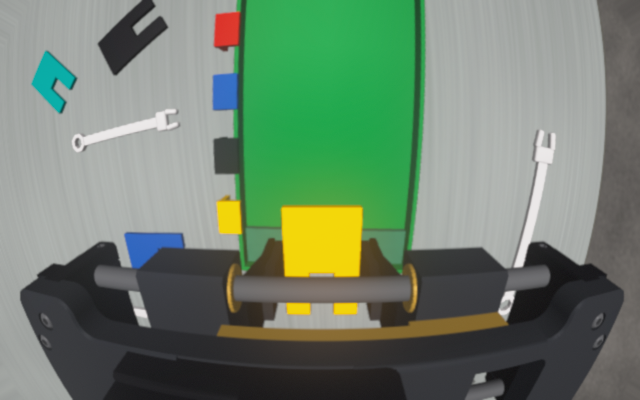

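The wrist view shows yellow held with its slot towards the step, over the step end of the tray. The clips sit at (229,216), (226,155), (225,91) and (228,30).

>>> step_arm --rows '[{"slide":[0.004,0.005,0.06],"angular":[0,0,0.005],"jaw":0.4},{"slide":[0,0,0.06],"angular":[0,0,0],"jaw":0.4},{"slide":[0,0,0],"angular":[0,-0.038,0],"jaw":0.4},{"slide":[0,0,0],"angular":[0,0,0],"jaw":0.4}]'

```text
time_s: 10.4
tool_pos: [0.6218, -0.0796, 0.0359]
tool_rot: [-179.9, 6.7, 86.7]
force: [0.3, -0.6, -0.1]
grip_width: 0.0435
grasp_force: 25.0
```

```bash
sed -i 's/^T0=np.array(\[.6257,-.0114\])/T0=np.array([.6265,-.0107])/' h.py
python3 - <<'E'
from h import *
o=env.get_obs(); print(o['tool_pos'],o['tool_rot'])
p=place(-76.5,2.0); print(p)
plan(p,TY,TH)
i=env.camera_info("wrist"); im=env.read_camera("wrist")
# solid-end edge in the tool frame
m=mask(im,'yellow'); ys=np.where(m[100:260,320])[0]+100; print(ys.min())
e=ray("wrist",[[320.,ys.min()]],o['tool_pos'][2]-.0037+.002,i)[0]
R=Ro.from_euler('xyz',o['tool_rot'],degrees=True)
print('edge in tool', R.inv().apply(np.r_[e,o['tool_pos'][2]]-o['tool_pos'])*1000)
E
```

```text
[ 0.6217862  -0.07961527  0.03591368] [-179.9162943     6.70102831   86.71409802]
[np.float64(0.621834992636272), np.float64(-0.08283880664814958), np.float64(0.009707172155240121)]
slide [-0.0003  0.0005  0.0528] angular [-0.0002 -0.0009  0.0023]
205
edge in tool [32.19915548  0.25265366 -3.78349046]
```

>>> step_arm --rows '[{"slide":[0,0,0.025],"angular":[0,-0.001,0.002],"jaw":0.4},{"slide":[0,0,0.02],"angular":[0,0,0],"jaw":0.4},{"slide":[0,0,0.004],"angular":[0,0,0],"jaw":0.4},{"slide":[0,0,0.002],"angular":[0,0,0],"jaw":0.4},{"slide":[0,0,0.0],"angular":[0,0,0],"jaw":0.4}]'

```text
time_s: 11.08
tool_pos: [0.622, -0.087, 0.0114]
tool_rot: [179.9, 7.0, 85.8]
force: [-0.2, -0.8, -0.5]
grip_width: 0.0435
grasp_force: 25.0
```

>>> step_arm --rows '[{"slide":[0,0,0.002],"angular":[0,0,0],"jaw":0.4},{"slide":[0,0,0],"angular":[0,0,0],"jaw":0.4}]'

```text
time_s: 11.32
tool_pos: [0.6219, -0.087, 0.0104]
tool_rot: [179.9, 7.0, 85.9]
force: [0.2, 0.6, -0.6]
grip_width: 0.0435
grasp_force: 25.0
```

>>> step_arm --rows '[{"slide":[0.008,0,0],"angular":[0,0,0],"jaw":0.4},{"slide":[0,0,0],"angular":[0,0,0],"jaw":0.4}]'

```text
time_s: 11.58
tool_pos: [0.6222, -0.0823, 0.0098]
tool_rot: [180.0, 7.0, 85.9]
force: [-0.3, -0.1, 0.2]
grip_width: 0.0435
grasp_force: 25.0
```

Run:
```python
from h import *
o=env.get_obs(); print(o['tool_pos'],o['tool_rot'],o['force'])
plan(place(-76.5,2.0),TY,TH)
i=env.camera_info("wrist"); im=env.read_camera("wrist")
for c in ('yellow','black','blue','red'):
  for b in blobs("wrist",im,c,.028,i,30):
    if 530<b[2][0]<570 and abs(b[2][1])<150: print(c,*b)
m=mask(im,'yellow'); ys=np.where(m[100:260,320])[0]+100
e=ray("wrist",[[320.,ys.min()]],.010,i)[0]
a=np.radians(TY); print('edge tray x',(e-T0)@[np.cos(a),np.sin(a)])
```

```text
[ 0.62218357 -0.08225088  0.00979937] [179.95013775   7.00271843  85.90812853] [-0.31987657 -0.13483383  0.24703267]
slide [-0.0012 -0.0006  0.0003] angular [ 0.      0.0007 -0.0022]
yellow 15 [181. 244.] [548.8 -58.4] [6.7 3.9] -168.4
blue 532 [155.  96.] [553.   18.7] [27.  20.9] -94.0
red 254 [151.  12.] [555.1  58.8] [23.2 13.7] -17.3
edge tray x -0.03833720784772134
```

>>> step_arm --rows '[{"slide":[-0.003,0,0.001],"angular":[0,0,-0.002],"jaw":0.4},{"slide":[0,0,0.002],"angular":[0,0,0],"jaw":0.4},{"slide":[0,0,0],"angular":[0,0,0],"jaw":0.4}]'

```text
time_s: 12.0
tool_pos: [0.6221, -0.085, 0.0091]
tool_rot: [180.0, 7.1, 86.2]
force: [-1.7, -0.2, 4.4]
grip_width: 0.0433
grasp_force: 25.0
```

>>> step_arm --rows '[{"slide":[0,0,0],"angular":[0,0,0],"jaw":0.65},{"slide":[0,0,0],"angular":[0,0,0],"jaw":0.65},{"slide":[0,0,-0.04],"angular":[0,0,0],"jaw":0.65},{"slide":[0,0,-0.08],"angular":[0,0,0],"jaw":0.65},{"slide":[0,0,-0.08],"angular":[0,0,0],"jaw":0.65},{"slide":[0,0,-0.04],"angular":[0,0.039,0],"jaw":0.65},{"slide":[0,0,0],"angular":[0,0,0],"jaw":0.65}]'

```text
time_s: 12.88
tool_pos: [0.6246, -0.0735, 0.1304]
tool_rot: [179.7, 0.1, 85.9]
force: [0.3, -0.1, -0.6]
grip_width: 0.0566
grasp_force: 0.0
```

```bash
cat >> h.py <<'E'
def tray(col,tag=None):
    """placed shim seen by wrist and top: tray-frame centre, dims, slot yaw rel. tray"""
    a=np.radians(TY);B=np.array([[np.cos(a),np.sin(a)],[-np.sin(a),np.cos(a)]])
    for n in("wrist","top"):
        i=env.camera_info(n);im=env.read_camera(n)
        if tag: cv2.imwrite(f"pics/{tag}_{n}.png",im[...,::-1])
        for b in blobs(n,im,col,.0142,i,25):
            q=B@(b[2]-T0*1000)
            if abs(q[0])<135 and abs(q[1])<95: print(n,col,b[0],b[1],q.round(1),b[3],round(b[4]-TY,1))
E
python3 - <<'E'
from h import *
for c in('yellow',): tray(c,'p1')
o=env.get_obs(); print(o['tool_pos'],o['tool_rot'],o['qpos'])
a=o['tool_rot'][2]
t=np.radians(209); p=[.4481+.004*np.cos(t),.091+.004*np.sin(t),.12]
plan(p,a); plan(p,209)
E
```

```text
wrist yellow 606 [235. 218.] [-77.1  80.5] [32.9 21.6] 0.3
wrist yellow 2629 [319. 218.] [-77.1  -1.4] [71.2 44.7] -180.5
top yellow 490 [388. 185.] [-79.1  76.6] [28.8 20.2] -177.0
[ 0.62267673 -0.07050246  0.12764111] [-1.79993192e+02  7.89908219e-02  8.61618332e+01] [ 41.57574251  26.51157937 -48.45029895  92.05013467  20.78738711
  70.88564568 -14.63008483]
slide [ 0.2946 -0.3767  0.0149] angular [-0.      0.0004 -0.    ]
slide [ 0.2946 -0.3767  0.0149] angular [-5.000e-04  2.000e-04 -6.824e-01]
```

View pics/p1_wrist.png

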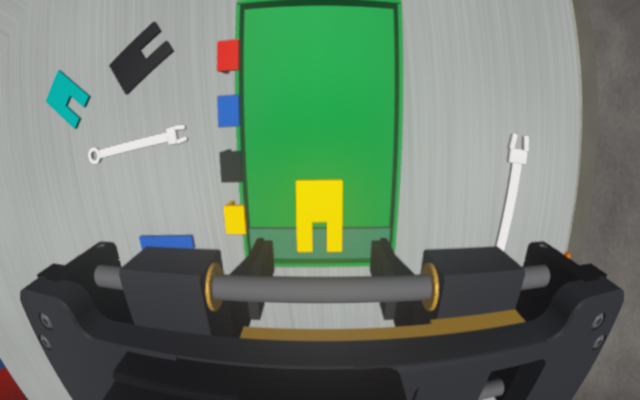

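Yellow lies straight at (319,218), level with its clip at (235,218). Next is black.

>>> step_arm --rows '[{"slide":[0.049,-0.063,0.002],"angular":[0,0,0],"jaw":0.75},{"slide":[0.049,-0.063,0.002],"angular":[0,0,0],"jaw":0.75},{"slide":[0.049,-0.063,0.002],"angular":[0,0,0],"jaw":0.75},{"slide":[0.049,-0.063,0.002],"angular":[0,0,0],"jaw":0.75},{"slide":[0.049,-0.063,0.002],"angular":[0,0,0],"jaw":0.75},{"slide":[0.049,-0.062,0.002],"angular":[0,0,0],"jaw":0.75}]'

```text
time_s: 13.72
tool_pos: [0.4421, 0.0908, 0.1204]
tool_rot: [-179.9, 0.1, 86.4]
force: [0.2, 0.2, 1.3]
grip_width: 0.0657
grasp_force: 0.0
```

>>> step_arm --rows '[{"slide":[0,0,0],"angular":[0,0,-0.057],"jaw":0.75},{"slide":[0,0,0],"angular":[0,0,-0.057],"jaw":0.75},{"slide":[0,0,0],"angular":[0,0,-0.057],"jaw":0.75},{"slide":[0,0,0],"angular":[0,0,-0.057],"jaw":0.75},{"slide":[0,0,0],"angular":[0,0,-0.057],"jaw":0.75},{"slide":[0,0,0],"angular":[0,0,-0.057],"jaw":0.75}]'

```text
time_s: 14.48
tool_pos: [0.4431, 0.0899, 0.1205]
tool_rot: [-179.9, -0.1, 148.3]
force: [0.1, 0.1, 0.1]
grip_width: 0.0653
grasp_force: 0.0
```

Run:
```python
from h import *
o=env.get_obs(); print(o['tool_pos'],o['tool_rot'],o['qpos'])
```

```text
[0.44307319 0.08991421 0.12051312] [-1.79882528e+02 -7.62494377e-02  1.48255972e+02] [ 46.91549108   1.60084675 -61.49675309 115.58388881   1.59687864
  63.79849608  42.9755421 ]
```

>>> step_arm --rows '[{"slide":[0,0,0],"angular":[0,0,-0.057],"jaw":0.75},{"slide":[0,0,0],"angular":[0,0,-0.057],"jaw":0.75},{"slide":[0,0,0],"angular":[0,0,-0.057],"jaw":0.75},{"slide":[0,0,0],"angular":[0,0,-0.057],"jaw":0.75},{"slide":[0,0,0],"angular":[0,0,-0.057],"jaw":0.75},{"slide":[0,0,0],"angular":[0,0,-0.057],"jaw":0.75},{"slide":[0,0,0],"angular":[0,0,0],"jaw":0.75}]'

```text
time_s: 15.35
tool_pos: [0.4434, 0.0898, 0.1207]
tool_rot: [180.0, -0.1, -150.7]
force: [-0.3, -1.0, -0.5]
grip_width: 0.0654
grasp_force: 0.0
```

```bash
cat >> h.py <<'E'
def grasp(col,xy):
    """shim near xy (mm) by wrist and top; plan to TCP 2 mm over the worktop"""
    o=env.get_obs(); print(o['tool_pos'],o['tool_rot'],o['qpos'].round()); P=[];Y=[]
    for n in("wrist","top"):
        i=env.camera_info(n);im=env.read_camera(n)
        for b in blobs(n,im,col,.006,i):
            if np.hypot(*(b[2]-xy))<15: print(n,*b); P.append(b[2]);Y.append(b[4])
    y=np.median(Y)+180; t=np.radians(y); c=P[0] if n!="x" else 0
    c=np.mean(P,0); plan([(c[0]+4*np.cos(t))/1000,(c[1]+4*np.sin(t))/1000,.0025],y)
E
python3 - <<'E'
from h import *
grasp('black',[448,91])
E
```

```text
[0.44335086 0.08982257 0.12070604] [ 1.79985707e+02 -1.10990265e-01 -1.50650105e+02] [ 49.   2. -63. 116.   2.  64. 104.]
  return _methods._mean(a, axis=axis, dtype=dtype,
  ret = ret.dtype.type(ret / rcount)
Traceback (most recent call last):
  File "h.py", line 54, in grasp
    y=np.median(Y)+180; t=np.radians(y); c=P[0] if n!="x" else 0
                                           ~^^^
IndexError: list index out of range
```

```bash
sed -i 's/; c=P\[0\] if n!="x" else 0//' h.py
python3 - <<'E'
from h import *
i=env.camera_info("wrist");im=env.read_camera("wrist"); cv2.imwrite("pics/w3.png",im[...,::-1])
for b in blobs("wrist",im,'black',.006,i): print(*b)
E
```

```text
595 [424. 390.] [615.4 347.3] [42.1 21.7] 29.3
7635 [518. 380.] [559.4 513.2] [107.6 102.3] 28.8
198 [408. 269.] [461.4 205. ] [23.6 15.2] 116.5
324 [238. 269.] [553.1  50.8] [31.3 19.2] -20.7
1852 [  8. 264.] [ 791.5 -314.5] [109.7  23.5] -40.8
121514 [347. 320.] [582.2 168.4] [988.5 299.3] 128.8
```

View pics/w3.png

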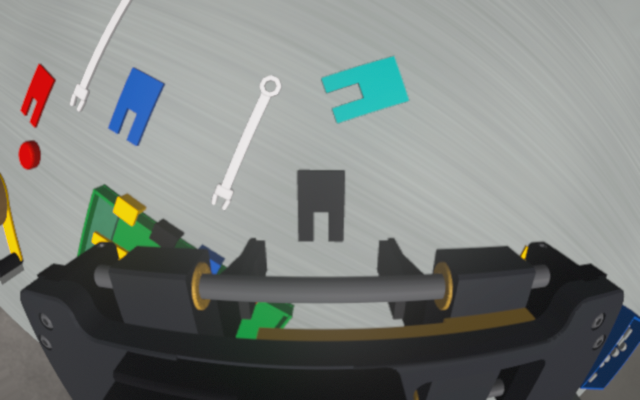

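Black lies at (321,205), square between the fingers. It is slightly lighter than my mask threshold, so I'm raising that.

```bash
sed -i "s/'black':(v<55)/'black':(v<85)\&(s<70)/" h.py
python3 - <<'E'
from h import *
grasp('black',[448,91])
E
```

```text
[0.44397439 0.08944556 0.12112651] [ 1.79996392e+02 -5.50702060e-02 -1.50746609e+02] [ 49.   2. -63. 115.   2.  64. 104.]
wrist 2224 [321. 207.] [449.3  91.9] [67.5 41.6] 28.6
slide [-3.400e-03 -1.000e-04  2.377e-01] angular [-0.     -0.0001  0.0038]
```

>>> step_arm --newtons 25 --rows '[{"slide":[-0.003,0,0.06],"angular":[0,0,0.004],"jaw":0.75},{"slide":[0,0,0.08],"angular":[0,0,0],"jaw":0.75},{"slide":[0,0,0.06],"angular":[0,0,0],"jaw":0.75},{"slide":[0,0,0.025],"angular":[0,0,0],"jaw":0.75},{"slide":[0,0,0.01],"angular":[0,0,0],"jaw":0.75},{"slide":[0,0,0],"angular":[0,0,0],"jaw":0.75},{"slide":[0,0,0],"angular":[0,0,0],"jaw":0.75}]'

```text
time_s: 16.48
tool_pos: [0.4469, 0.0897, 0.005]
tool_rot: [-179.9, 0.1, -151.4]
force: [0.1, 0.8, 0.2]
grip_width: 0.0653
grasp_force: 0.0
```

>>> step_arm --newtons 25 --rows '[{"slide":[0,0,0.006],"angular":[0,0,0],"jaw":0.75},{"slide":[0,0,0],"angular":[0,0,0],"jaw":0.4},{"slide":[0,0,0],"angular":[0,0,0],"jaw":0.4},{"slide":[0,0,0],"angular":[0,0,0],"jaw":0.4},{"slide":[0,0,0],"angular":[0,0,0],"jaw":0.4}]'

```text
time_s: 17.1
tool_pos: [0.4459, 0.0898, 0.0011]
tool_rot: [-180.0, -0.0, -151.4]
force: [-0.8, -0.4, -0.1]
grip_width: 0.0436
grasp_force: 25.0
```

>>> step_arm --rows '[{"slide":[0,0,-0.04],"angular":[0,0,0],"jaw":0.4},{"slide":[0,0,-0.07],"angular":[0,0,0],"jaw":0.4},{"slide":[0,0,-0.07],"angular":[0,0,0],"jaw":0.4},{"slide":[0,0,0],"angular":[0,0,0],"jaw":0.4},{"slide":[0,0,0],"angular":[0,0,0],"jaw":0.4}]'

```text
time_s: 17.73
tool_pos: [0.4454, 0.0893, 0.0904]
tool_rot: [-180.0, -0.1, -151.4]
force: [-0.6, -0.5, -0.3]
grip_width: 0.0434
grasp_force: 25.0
```

Run:
```python
from h import *
o=env.get_obs(); print(o['tool_pos'],o['tool_rot'],o['qpos'].round())
p=place(-26.5,2.0); print(p)
plan([*p[:2],.1],o['tool_rot'][2]); plan([*p[:2],.1],TY)
```

```text
[0.4454029  0.0893162  0.09044659] [-1.79983666e+02 -5.70617674e-02 -1.51405371e+02] [ 49.   6. -65. 117.   7.  60.  99.]
[np.float64(0.6250616080489199), np.float64(-0.0329430257345406), np.float64(0.009707172155240121)]
slide [-0.1984 -0.3867 -0.0192] angular [-0.0001 -0.0003  0.    ]
slide [-0.1984 -0.3867 -0.0192] angular [-4.000e-04 -1.000e-04  6.794e-01]
```

>>> step_arm --rows '[{"slide":[-0.033,-0.064,-0.003],"angular":[0,0,0],"jaw":0.4},{"slide":[-0.033,-0.064,-0.003],"angular":[0,0,0],"jaw":0.4},{"slide":[-0.033,-0.064,-0.003],"angular":[0,0,0],"jaw":0.4},{"slide":[-0.033,-0.064,-0.003],"angular":[0,0,0],"jaw":0.4},{"slide":[-0.033,-0.064,-0.003],"angular":[0,0,0],"jaw":0.4},{"slide":[-0.033,-0.064,-0.003],"angular":[0,0,0],"jaw":0.4}]'

```text
time_s: 18.48
tool_pos: [0.6245, -0.0318, 0.0975]
tool_rot: [179.9, -0.2, -151.3]
force: [0.4, -0.1, -0.4]
grip_width: 0.0431
grasp_force: 25.0
```

>>> step_arm --rows '[{"slide":[0,0,0],"angular":[0,0,0.0566],"jaw":0.4},{"slide":[0,0,0],"angular":[0,0,0.0566],"jaw":0.4},{"slide":[0,0,0],"angular":[0,0,0.0566],"jaw":0.4},{"slide":[0,0,0],"angular":[0,0,0.0566],"jaw":0.4},{"slide":[0,0,0],"angular":[0,0,0.0566],"jaw":0.4},{"slide":[0,0,0],"angular":[0,0,0.0566],"jaw":0.4}]'

```text
time_s: 19.23
tool_pos: [0.6235, -0.0311, 0.0975]
tool_rot: [-179.9, -0.2, 147.2]
force: [0.1, -0.5, -1.1]
grip_width: 0.0432
grasp_force: 25.0
```

>>> step_arm --rows '[{"slide":[0,0,0],"angular":[0,0,0.0566],"jaw":0.4},{"slide":[0,0,0],"angular":[0,0,0.0566],"jaw":0.4},{"slide":[0,0,0],"angular":[0,0,0.0566],"jaw":0.4},{"slide":[0,0,0],"angular":[0,0,0.0566],"jaw":0.4},{"slide":[0,0,0],"angular":[0,0,0.0566],"jaw":0.4},{"slide":[0,0,0],"angular":[0,0,0.0566],"jaw":0.4},{"slide":[0,0,0],"angular":[0,-0.038,0],"jaw":0.4},{"slide":[0,0,0],"angular":[0,0,0],"jaw":0.4},{"slide":[0,0,0],"angular":[0,0,0],"jaw":0.4}]'

```text
time_s: 20.35
tool_pos: [0.6241, -0.0315, 0.0987]
tool_rot: [-179.9, 6.8, 86.4]
force: [0.9, -1.3, 0.2]
grip_width: 0.0439
grasp_force: 25.0
```

```bash
cat >> h.py <<'E'
def edge(col,c,h=1.5):
    """plan to 15 mm over the place, and tray x of the solid end's top edge on arrival expected c+35.5"""
    o=env.get_obs(); print(o['tool_pos'],o['tool_rot'],o['force'],o['time_s'])
    plan(place(c,h),TY,TH); p=np.array(place(c,h)); p[2]+=.015; plan(p,TY,TH)
    i=env.camera_info("wrist"); im=env.read_camera("wrist")
    m=mask(im,col); ys=np.where(m[100:245,322])[0]+100; y=ys.min()
    R=Ro.from_euler('xyz',o['tool_rot'],degrees=True); 
    zt=(o['tool_pos']+R.apply([31,0,-6+h]/np.array(1000.)))[2]
    e=np.r_[ray("wrist",[[322.,y]],zt,i)[0],zt]; print(y,'edge in tool',R.inv().apply(e-o['tool_pos'])*1000)
E
python3 - <<'E'
from h import *
edge('black',-26.5)
E
```

```text
[ 0.62409369 -0.0315233   0.09869788] [-179.86680008    6.79069202   86.41311197] [ 0.85643574 -1.27927002  0.15718599] 20.35
slide [0.0183 0.0025 0.178 ] angular [-0.0007 -0.0004  0.0006]
slide [0.0148 0.0025 0.1483] angular [-0.0007 -0.0004  0.0006]
211 edge in tool [29.77579     1.34522876 -4.35735047]
```

>>> step_arm --rows '[{"slide":[0.02,0.002,0.06],"angular":[0,0,0],"jaw":0.4},{"slide":[0,0,0.06],"angular":[0,0,0],"jaw":0.4},{"slide":[0,0,0.04],"angular":[0,0,0],"jaw":0.4},{"slide":[0,0,0.01],"angular":[0,0,0],"jaw":0.4},{"slide":[0,0,0],"angular":[0,0,0],"jaw":0.4},{"slide":[0,0,0],"angular":[0,0,0],"jaw":0.4},{"slide":[0,0,0],"angular":[0,0,0],"jaw":0.4}]'

```text
time_s: 21.28
tool_pos: [0.6265, -0.0315, 0.0155]
tool_rot: [179.9, 6.8, 86.4]
force: [0.3, 0.1, -0.2]
grip_width: 0.0433
grasp_force: 25.0
```

Run:
```python
from h import *
edge('black',-26.5)
```

```text
[ 0.62647525 -0.03145731  0.015501  ] [179.89925202   6.84173424  86.36094432] [ 0.31664599  0.0953365  -0.18124898] 21.275
slide [-0.0017 -0.0027  0.0129] angular [ 0.0006 -0.0002  0.0003]
slide [-0.0053 -0.0026 -0.0169] angular [ 0.0006 -0.0002  0.0003]
215 edge in tool [27.44326229  1.34016984 -4.07089972]
```

>>> step_arm --rows '[{"slide":[0.001,-0.002,0.008],"angular":[0,0,0],"jaw":0.4},{"slide":[0,0,0.003],"angular":[0,0,0],"jaw":0.4},{"slide":[0,0,0],"angular":[0,0,0],"jaw":0.4},{"slide":[0,0,0],"angular":[0,0,0],"jaw":0.4}]'

```text
time_s: 21.82
tool_pos: [0.6247, -0.0318, 0.0089]
tool_rot: [-180.0, 6.8, 86.4]
force: [0.4, -0.5, -0.4]
grip_width: 0.0436
grasp_force: 25.0
```

>>> step_arm --rows '[{"slide":[0,0,0.002],"angular":[0,0,0],"jaw":0.4},{"slide":[0,0,0],"angular":[0,0,0],"jaw":0.4}]'

```text
time_s: 22.08
tool_pos: [0.6248, -0.0318, 0.0086]
tool_rot: [180.0, 6.9, 86.4]
force: [-2.3, 0.5, 5.0]
grip_width: 0.0432
grasp_force: 25.0
```

Contact. I release, retreat and check, and plan for blue.

>>> step_arm --rows '[{"slide":[0,0,0],"angular":[0,0,0],"jaw":0.65},{"slide":[0,0,0],"angular":[0,0,0],"jaw":0.65},{"slide":[0,0,-0.04],"angular":[0,0,0],"jaw":0.65},{"slide":[0,0,-0.08],"angular":[0,0,0],"jaw":0.65},{"slide":[0,0,-0.08],"angular":[0,0,0],"jaw":0.65},{"slide":[0,0,-0.04],"angular":[0,0.038,0],"jaw":0.65},{"slide":[0,0,0],"angular":[0,0,0],"jaw":0.65},{"slide":[0,0,0],"angular":[0,0,0],"jaw":0.65}]'

```text
time_s: 23.08
tool_pos: [0.6251, -0.0175, 0.1267]
tool_rot: [-179.9, 0.1, 86.4]
force: [-0.5, -0.4, -0.5]
grip_width: 0.0564
grasp_force: 0.0
```

Run:
```python
from h import *
for c in('yellow','black'): tray(c,'p2')
o=env.get_obs(); print(o['tool_pos'],o['tool_rot'],o['qpos'].round())
p=[.4476-.003,-.123,.12]
plan(p,o['tool_rot'][2]); plan(p,179)
```

```text
wrist yellow 86 [237. 262.] [-68.6  85.9] [17.3  7.3] -45.0
wrist yellow 1352 [323. 260.] [-62.   -1.5] [44.4 44. ] -90.0
wrist black 1077 [393. 265.] [-62.3 -80.3] [62.4 42.9] -90.3
wrist black 1133 [250. 265.] [-63.3  81.4] [63.5 42.3] 92.3
wrist black 552 [240. 226.] [-26.9  79.8] [31.9 20.8] 0.4
wrist black 2049 [323. 221.] [-22.1  -0.8] [66.6 40.8] -179.8
top black 5217 [354. 154.] [13.4  8.5] [212.4  59.1] -73.4
[ 0.62485557 -0.01632778  0.12594255] [-1.79880142e+02  1.18804870e-02  8.64726406e+01] [ 24.  22. -31.  93.  12.  69. -13.]
slide [-0.2351 -0.3467  0.0127] angular [-0.0007  0.0001 -0.    ]
slide [-0.2351 -0.3467  0.0127] angular [-6.00e-04 -5.00e-04 -5.14e-01]
```

View pics/p2_wrist.png

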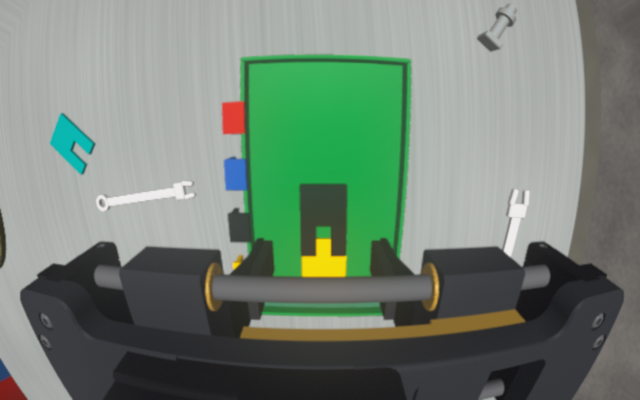

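Run:
```python
from h import *
a=np.radians(TY);B=np.array([[np.cos(a),np.sin(a)],[-np.sin(a),np.cos(a)]])
i=env.camera_info("wrist"); im=env.read_camera("wrist").astype(int)
for x in(309,338):
    print(x,im[178:190,x,1],im[248:262,x,0])
f=lambda u,v,z:(B@(ray("wrist",[[u,v]],z,i)[0]-T0)*1000).round(1)
for r in (183,184,185): print(r,f(323,r,.010))
for r in (253,254,255,256,257): print(r,f(323,r,.0183))
for r in range(208,246,6): print(r,im[r,228:252].tolist()) if r==226 else 0
print('clip top edges', f(240,208,.028),f(240,240,.028), im[200:250:2,238,1])
```

```text
309 [168 168 168 167 163 145 112  82  74  73  74  73] [ 69  68  68  69  69  69  71  98 172 232 243 244 245 245]
338 [168 168 168 167 160 131  97  77  73  73  74  73] [ 69  69  71  71  71  70  73  99 172 232 243 245 245 245]
183 [13.1 -0.9]
184 [12.1 -0.9]
185 [11.2 -0.9]
253 [-53.3  -1.1]
254 [-54.4  -1.2]
255 [-55.5  -1.2]
256 [-56.5  -1.2]
257 [-57.6  -1.2]
226 [[130, 135, 132], [85, 89, 87], [65, 70, 67], [64, 69, 66], [63, 68, 65], [63, 68, 65], [63, 69, 65], [63, 68, 65], [62, 68, 64], [62, 68, 64], [61, 67, 63], [61, 68, 63], [61, 68, 63], [60, 67, 62], [61, 67, 63], [61, 68, 63], [60, 67, 62], [60, 68, 62], [60, 68, 62], [59, 66, 60], [56, 65, 58], [51, 65, 54], [49, 75, 53], [49, 81, 55]]
clip top edges [-5.7 73.5] [-36.8  76.1] [180 179 180 176 132 114  88  68  69  69  68  68  69  67  68  67  67  66
  66  66  67 137 181 183 183]
```

Black sits straight but measures about 4 mm too far along: its edges are at tray x = 12.5 and -56.5, so its centre is at -22. I regrip and shift it.

Run:
```python
from h import *
plan([.6248,-.0318,.0096],86.4,6.5)
```

```text
slide [-0.0306  0.0019  0.233 ] angular [-0.0005 -0.0361  0.0004]
```

>>> step_arm --rows '[{"slide":[0,0,0],"angular":[0,-0.036,0],"jaw":0.65},{"slide":[-0.004,0.002,0.07],"angular":[0,0,0],"jaw":0.65},{"slide":[0,0,0.08],"angular":[0,0,0],"jaw":0.65},{"slide":[0,0,0.055],"angular":[0,0,0],"jaw":0.65},{"slide":[0,0,0.016],"angular":[0,0,0],"jaw":0.65},{"slide":[0,0,0],"angular":[0,0,0],"jaw":0.65},{"slide":[0,0,0],"angular":[0,0,0],"jaw":0.65}]'

```text
time_s: 24.2
tool_pos: [0.6269, -0.0316, 0.019]
tool_rot: [179.9, 6.5, 86.4]
force: [-0.4, 0.4, -0.2]
grip_width: 0.0567
grasp_force: 0.0
```

Run:
```python
from h import *
plan([.6248,-.0318,.0096],86.4,6.5)
```

```text
slide [ 0.0014 -0.0042  0.0187] angular [ 0.0007 -0.0002 -0.0001]
```

>>> step_arm --rows '[{"slide":[0.002,-0.003,0.015],"angular":[0,0,0],"jaw":0.65},{"slide":[0,0,0.003],"angular":[0,0,0],"jaw":0.65},{"slide":[0,0,0],"angular":[0,0,0],"jaw":0.4},{"slide":[0,0,0],"angular":[0,0,0],"jaw":0.4},{"slide":[0,0,0],"angular":[0,0,0],"jaw":0.4}]'

```text
time_s: 24.82
tool_pos: [0.6243, -0.032, 0.0086]
tool_rot: [180.0, 6.5, 86.4]
force: [-0.5, -0.2, 0.1]
grip_width: 0.0435
grasp_force: 25.0
```

>>> step_arm --rows '[{"slide":[0,0,-0.008],"angular":[0,0,0],"jaw":0.4},{"slide":[-0.007,0,0],"angular":[0,0,0],"jaw":0.4},{"slide":[0,0,0],"angular":[0,0,0],"jaw":0.4},{"slide":[0,0,0.005],"angular":[0,0,0],"jaw":0.4},{"slide":[0,0,0],"angular":[0,0,0],"jaw":0.4}]'

```text
time_s: 25.45
tool_pos: [0.6236, -0.0353, 0.0099]
tool_rot: [-180.0, 6.5, 86.4]
force: [-0.3, 0.1, -0.5]
grip_width: 0.0437
grasp_force: 25.0
```

>>> step_arm --rows '[{"slide":[0,0,0.003],"angular":[0,0,0],"jaw":0.4},{"slide":[0,0,0.0],"angular":[0,0,0],"jaw":0.4},{"slide":[0,0,0],"angular":[0,0,0],"jaw":0.65},{"slide":[0,0,0],"angular":[0,0,0],"jaw":0.65},{"slide":[0,0,-0.04],"angular":[0,0,0],"jaw":0.65},{"slide":[0,0,-0.08],"angular":[0,0,0],"jaw":0.65},{"slide":[0,0,-0.08],"angular":[0,0,0],"jaw":0.65},{"slide":[0,0,-0.04],"angular":[0,0.036,0],"jaw":0.65},{"slide":[0,0,0],"angular":[0,0,0],"jaw":0.65},{"slide":[0,0,0],"angular":[0,0,0],"jaw":0.65}]'

```text
time_s: 26.7
tool_pos: [0.6243, -0.0219, 0.1278]
tool_rot: [-180.0, 0.1, 86.4]
force: [-0.2, 0.7, -0.6]
grip_width: 0.0566
grasp_force: 0.0
```

```bash
cat >> h.py <<'E'
def ends(u=309,r0=150,r1=250):
    """tray x of strong brightness steps down a wrist column through a prong: solid end (z 10) and slot end (z 18)"""
    a=np.radians(TY);i=env.camera_info("wrist"); im=env.read_camera("wrist").astype(float)
    g=np.abs(np.diff(cv2.GaussianBlur(im,(1,5),0)[:,u],axis=0)).sum(1)
    for r in range(r0,r1):
        if g[r]>40 and g[r]==g[r-4:r+5].max():
            print(r,round(g[r]),[round(float((ray("wrist",[[u,r+.5]],z,i)[0]-T0)@[np.cos(a),np.sin(a)]*1000),1) for z in(.010,.0183)])
E
python3 - <<'E'
from h import *
ends(309,150,285)
o=env.get_obs(); print(o['tool_pos'],o['tool_rot'],o['qpos'].round())
p=[.4476-.003,-.123,.12]
plan(p,o['tool_rot'][2]); plan(p,179)
E
```

```text
252 112 [-63.3, -59.4]
276 104 [-90.8, -86.1]
[ 0.62399543 -0.0211717   0.1272262 ] [-1.79897229e+02  4.48636306e-02  8.64192954e+01] [ 25.  22. -31.  93.  12.  69. -13.]
slide [-0.2257 -0.3453  0.0152] angular [-0.0006  0.0002 -0.    ]
slide [-0.2257 -0.3453  0.0152] angular [-6.000e-04 -3.000e-04 -5.143e-01]
```

Black's slot end is now at -59.4, against -60.5 expected. Now blue.

>>> step_arm --rows '[{"slide":[-0.038,-0.058,0.002],"angular":[0,0,0],"jaw":0.75},{"slide":[-0.038,-0.058,0.002],"angular":[0,0,0],"jaw":0.75},{"slide":[-0.038,-0.058,0.002],"angular":[0,0,0],"jaw":0.75},{"slide":[-0.038,-0.058,0.002],"angular":[0,0,0],"jaw":0.75},{"slide":[-0.038,-0.058,0.002],"angular":[0,0,0],"jaw":0.75},{"slide":[-0.036,-0.056,0.002],"angular":[0,0,0],"jaw":0.75}]'

```text
time_s: 27.5
tool_pos: [0.4432, -0.1231, 0.1209]
tool_rot: [-179.9, 0.0, 86.5]
force: [-0.3, -0.7, 0.9]
grip_width: 0.0652
grasp_force: 0.0
```

>>> step_arm --rows '[{"slide":[0,0,0],"angular":[0,0,-0.057],"jaw":0.75},{"slide":[0,0,0],"angular":[0,0,-0.057],"jaw":0.75},{"slide":[0,0,0],"angular":[0,0,-0.057],"jaw":0.75},{"slide":[0,0,0],"angular":[0,0,-0.057],"jaw":0.75},{"slide":[0,0,0],"angular":[0,0,-0.057],"jaw":0.75},{"slide":[0,0,0],"angular":[0,0,-0.057],"jaw":0.75},{"slide":[0,0,0],"angular":[0,0,-0.057],"jaw":0.75},{"slide":[0,0,0],"angular":[0,0,-0.057],"jaw":0.75},{"slide":[0,0,0],"angular":[0,0,-0.057],"jaw":0.75},{"slide":[0,0,0],"angular":[0,0,0],"jaw":0.75}]'

```text
time_s: 28.75
tool_pos: [0.4444, -0.1226, 0.1211]
tool_rot: [180.0, -0.1, 178.7]
force: [0.9, 0.9, -0.1]
grip_width: 0.0651
grasp_force: 0.0
```

Run:
```python
from h import *
grasp('blue',[448,-123])
```

```text
[ 0.44440666 -0.12263335  0.12114055] [ 1.79982021e+02 -1.21226164e-01  1.78698739e+02] [ 42.   1. -30. 115.   1.  64. 100.]
wrist 2300 [319. 207.] [ 449.  -123.7] [67.7 42.1] -1.9
top 613 [410. 229.] [ 449.7 -131.5] [46.6 22.1] 0.1
slide [-0.002  -0.0091  0.2379] angular [ 0.0001 -0.0005 -0.0028]
```

>>> step_arm --newtons 25 --rows '[{"slide":[-0.001,-0.002,0.06],"angular":[0,0,0.002],"jaw":0.75},{"slide":[0,0,0.08],"angular":[0,0,0],"jaw":0.75},{"slide":[0,0,0.06],"angular":[0,0,0],"jaw":0.75},{"slide":[0,0,0.025],"angular":[0,0,0],"jaw":0.75},{"slide":[0,0,0.01],"angular":[0,0,0],"jaw":0.75},{"slide":[0,0,0.003],"angular":[0,0,0],"jaw":0.75},{"slide":[0,0,0],"angular":[0,0,0],"jaw":0.75}]'

```text
time_s: 29.72
tool_pos: [0.4463, -0.125, 0.004]
tool_rot: [-180.0, 0.1, 178.3]
force: [-0.1, 0.4, -0.3]
grip_width: 0.0651
grasp_force: 0.0
```

>>> step_arm --newtons 25 --rows '[{"slide":[0.002,0,0.004],"angular":[0,0,0],"jaw":0.75},{"slide":[0,0,0],"angular":[0,0,0],"jaw":0.4},{"slide":[0,0,0],"angular":[0,0,0],"jaw":0.4},{"slide":[0,0,0],"angular":[0,0,0],"jaw":0.4},{"slide":[0,0,0],"angular":[0,0,0],"jaw":0.4}]'

```text
time_s: 30.35
tool_pos: [0.4445, -0.1248, 0.0012]
tool_rot: [-180.0, 0.0, 178.3]
force: [0.4, -0.3, 1.1]
grip_width: 0.0433
grasp_force: 25.0
```

>>> step_arm --rows '[{"slide":[0,0,-0.04],"angular":[0,0,0],"jaw":0.4},{"slide":[0,0,-0.07],"angular":[0,0,0],"jaw":0.4},{"slide":[0,0,-0.07],"angular":[0,0,0],"jaw":0.4},{"slide":[0,0,0],"angular":[0,0,0],"jaw":0.4},{"slide":[0,0,0],"angular":[0,0,0],"jaw":0.4}]'

```text
time_s: 30.98
tool_pos: [0.4439, -0.1247, 0.0904]
tool_rot: [180.0, -0.1, 178.3]
force: [-1.7, -0.0, 0.7]
grip_width: 0.0436
grasp_force: 25.0
```

Run:
```python
from h import *
o=env.get_obs(); print(o['tool_pos'],o['tool_rot'],o['qpos'].round())
p=place(23.5,2.0); print(p)
plan([*p[:2],.1],o['tool_rot'][2]); plan([*p[:2],.1],TY)
```

```text
[ 0.44390122 -0.12465142  0.09044354] [ 1.79999824e+02 -5.70958696e-02  1.78339624e+02] [ 42.   3. -30. 117.   2.  60.  99.]
[np.float64(0.6282882234615678), np.float64(0.016952755179068343), np.float64(0.009707172155240121)]
slide [-0.3604  0.2938 -0.0195] angular [ 0.     -0.0003 -0.    ]
slide [-0.3604  0.2938 -0.0195] angular [-3.000e-04 -2.000e-04  5.113e-01]
```

>>> step_arm --rows '[{"slide":[-0.06,0.049,-0.003],"angular":[0,0,0],"jaw":0.4},{"slide":[-0.06,0.049,-0.003],"angular":[0,0,0],"jaw":0.4},{"slide":[-0.06,0.049,-0.003],"angular":[0,0,0],"jaw":0.4},{"slide":[-0.06,0.049,-0.003],"angular":[0,0,0],"jaw":0.4},{"slide":[-0.06,0.049,-0.003],"angular":[0,0,0],"jaw":0.4},{"slide":[-0.06,0.049,-0.003],"angular":[0,0,0],"jaw":0.4}]'

```text
time_s: 31.72
tool_pos: [0.6284, 0.0177, 0.0978]
tool_rot: [180.0, -0.2, 178.3]
force: [-0.2, 0.0, 1.0]
grip_width: 0.0434
grasp_force: 25.0
```

>>> step_arm --rows '[{"slide":[0,0,0],"angular":[0,0,0.0568],"jaw":0.4},{"slide":[0,0,0],"angular":[0,0,0.0568],"jaw":0.4},{"slide":[0,0,0],"angular":[0,0,0.0568],"jaw":0.4},{"slide":[0,0,0],"angular":[0,0,0.0568],"jaw":0.4},{"slide":[0,0,0],"angular":[0,0,0.0568],"jaw":0.4},{"slide":[0,0,0],"angular":[0,0,0.0568],"jaw":0.4},{"slide":[0,0,0],"angular":[0,0,0.0568],"jaw":0.4},{"slide":[0,0,0],"angular":[0,0,0.0568],"jaw":0.4},{"slide":[0,0,0],"angular":[0,0,0.0568],"jaw":0.4}]'

```text
time_s: 32.85
tool_pos: [0.6273, 0.017, 0.0976]
tool_rot: [-179.8, 0.0, 86.0]
force: [-0.1, -0.2, -0.3]
grip_width: 0.0433
grasp_force: 25.0
```

>>> step_arm --rows '[{"slide":[0,0,0.05],"angular":[0,-0.038,0],"jaw":0.4},{"slide":[0,0,0],"angular":[0,0,0],"jaw":0.4},{"slide":[0,0,0],"angular":[0,0,0],"jaw":0.4}]'

```text
time_s: 33.22
tool_pos: [0.6282, 0.0167, 0.0743]
tool_rot: [-179.9, 6.8, 86.4]
force: [0.1, -0.1, -0.4]
grip_width: 0.0434
grasp_force: 25.0
```

Run:
```python
from h import *
edge('blue',23.5,1.3)
```

```text
[0.62823818 0.01665322 0.07432848] [-179.89759572    6.8055461    86.35673498] [ 0.14695704 -0.07713746 -0.39693475] 33.225
slide [0.0159 0.0003 0.1297] angular [-0.0005 -0.0004  0.0003]
slide [0.0124 0.0002 0.0999] angular [-0.0005 -0.0004  0.0003]
208 edge in tool [31.56549994  1.3216853  -4.76984965]
```

>>> step_arm --rows '[{"slide":[0.014,0,0.06],"angular":[0,0,0],"jaw":0.4},{"slide":[0,0,0.05],"angular":[0,0,0],"jaw":0.4},{"slide":[0,0,0.01],"angular":[0,0,0],"jaw":0.4},{"slide":[0,0,0],"angular":[0,0,0],"jaw":0.4},{"slide":[0,0,0],"angular":[0,0,0],"jaw":0.4},{"slide":[0,0,0],"angular":[0,0,0],"jaw":0.4}]'

```text
time_s: 34.02
tool_pos: [0.6295, 0.0169, 0.0158]
tool_rot: [179.9, 6.8, 86.3]
force: [0.3, -0.4, 0.6]
grip_width: 0.0435
grasp_force: 25.0
```

Run:
```python
from h import *
edge('blue',23.5,1.3)
ends(309,180,240)
```

```text
[0.62946273 0.0169209  0.0158485 ] [179.89259282   6.82661687  86.31624106] [ 0.32981629 -0.42893926  0.57514168] 34.025
slide [ 0.0014 -0.0024  0.0136] angular [ 0.0006 -0.0002  0.0001]
slide [-0.0022 -0.0023 -0.0162] angular [ 0.0006 -0.0002  0.0001]
209 edge in tool [30.98144779  1.35104215 -4.69524636]
204 41 [58.9, 62.4]
```

>>> step_arm --rows '[{"slide":[-0.002,-0.002,0.008],"angular":[0,0,0],"jaw":0.4},{"slide":[0,0,0.003],"angular":[0,0,0],"jaw":0.4},{"slide":[0,0,0.002],"angular":[0,0,0],"jaw":0.4},{"slide":[0,0,0],"angular":[0,0,0],"jaw":0.4},{"slide":[0,0,0],"angular":[0,0,0],"jaw":0.4}]'

```text
time_s: 34.75
tool_pos: [0.6275, 0.015, 0.0088]
tool_rot: [-180.0, 6.9, 86.3]
force: [-1.2, 0.7, 5.4]
grip_width: 0.0432
grasp_force: 25.0
```

>>> step_arm --rows '[{"slide":[0,0,0],"angular":[0,0,0],"jaw":0.65},{"slide":[0,0,0],"angular":[0,0,0],"jaw":0.65},{"slide":[0,0,-0.04],"angular":[0,0,0],"jaw":0.65},{"slide":[0,0,-0.08],"angular":[0,0,0],"jaw":0.65},{"slide":[0,0,-0.08],"angular":[0,0,0],"jaw":0.65},{"slide":[0,0,-0.04],"angular":[0,0.038,0],"jaw":0.65},{"slide":[0,0,0],"angular":[0,0,0],"jaw":0.65},{"slide":[0,0,0],"angular":[0,0,0],"jaw":0.65}]'

```text
time_s: 35.75
tool_pos: [0.6279, 0.0295, 0.1271]
tool_rot: [-179.9, 0.1, 86.3]
force: [-0.6, 0.3, -0.3]
grip_width: 0.0564
grasp_force: 0.0
```

Run:
```python
from h import *
ends(309,150,285); tray('blue','p3')
o=env.get_obs(); print(o['tool_pos'],o['tool_rot'],o['qpos'].round())
t=np.radians(168.5);p=[.496+.003*np.cos(t),-.2875+.003*np.sin(t),.12]
plan(p,o['tool_rot'][2]); plan(p,168.5)
```

```text
183 51 [58.1, 60.0]
256 64 [-16.0, -11.9]
wrist blue 551 [239. 223.] [22.1 80. ] [30.9 20.6] -0.3
wrist blue 2347 [323. 224.] [22.1 -0.3] [71.1 42. ] -179.9
[0.62753721 0.03063561 0.12615661] [-1.79861668e+02  2.95886196e-02  8.64393231e+01] [ 10.  21. -19.  93.   7.  68. -14.]
slide [-0.6505 -0.229   0.0132] angular [-0.0008  0.0002 -0.    ]
slide [-0.6505 -0.229   0.0132] angular [-8.000e-04 -4.000e-04 -4.559e-01]
```

View pics/p3_wrist.png

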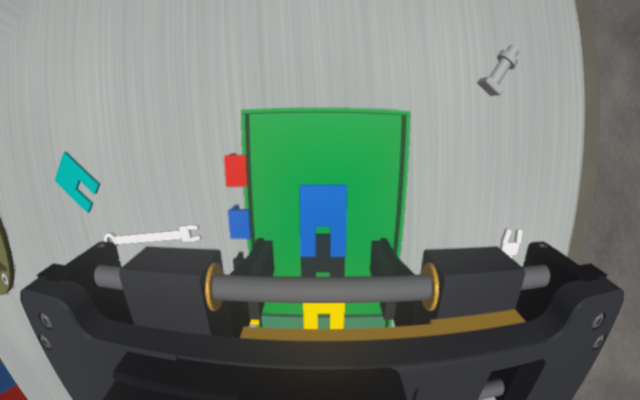

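Blue lies at (323,224), level with its clip at (239,223). Last is red.

>>> step_arm --rows '[{"slide":[-0.072,-0.025,0.001],"angular":[0,0,0],"jaw":0.75},{"slide":[-0.072,-0.025,0.001],"angular":[0,0,0],"jaw":0.75},{"slide":[-0.072,-0.025,0.001],"angular":[0,0,0],"jaw":0.75},{"slide":[-0.072,-0.025,0.002],"angular":[0,0,0],"jaw":0.75},{"slide":[-0.072,-0.025,0.002],"angular":[0,0,0],"jaw":0.75},{"slide":[-0.072,-0.025,0.002],"angular":[0,0,0],"jaw":0.75},{"slide":[-0.072,-0.025,0.002],"angular":[0,0,0],"jaw":0.75},{"slide":[-0.072,-0.025,0.002],"angular":[0,0,0],"jaw":0.75},{"slide":[-0.074,-0.029,0.001],"angular":[0,0,0],"jaw":0.75}]'

```text
time_s: 37.02
tool_pos: [0.4929, -0.2875, 0.1196]
tool_rot: [-179.9, -0.0, 86.4]
force: [-0.2, -0.4, 0.5]
grip_width: 0.0655
grasp_force: 0.0
```

>>> step_arm --rows '[{"slide":[0,0,0],"angular":[0,0,-0.057],"jaw":0.75},{"slide":[0,0,0],"angular":[0,0,-0.057],"jaw":0.75},{"slide":[0,0,0],"angular":[0,0,-0.057],"jaw":0.75},{"slide":[0,0,0],"angular":[0,0,-0.057],"jaw":0.75},{"slide":[0,0,0],"angular":[0,0,-0.057],"jaw":0.75},{"slide":[0,0,0],"angular":[0,0,-0.057],"jaw":0.75},{"slide":[0,0,0],"angular":[0,0,-0.057],"jaw":0.75},{"slide":[0,0,0],"angular":[0,0,-0.057],"jaw":0.75},{"slide":[0,0,0],"angular":[0,0,0],"jaw":0.75}]'

```text
time_s: 38.15
tool_pos: [0.4934, -0.2867, 0.1197]
tool_rot: [180.0, -0.1, 168.4]
force: [0.9, 0.1, -0.4]
grip_width: 0.0656
grasp_force: 0.0
```

Run:
```python
from h import *
grasp('red',[496,-288])
```

```text
[ 0.49335491 -0.28666416  0.11965542] [ 1.79971657e+02 -8.65475219e-02  1.68373558e+02] [ 43.  14. -18. 101.   5.  65. 102.]
wrist 2306 [320. 205.] [ 496.7 -287.3] [67.9 42.3] -11.0
slide [0.0011 0.0006 0.2349] angular [ 0.0001 -0.0003 -0.004 ]
```

>>> step_arm --newtons 25 --rows '[{"slide":[0.001,0.001,0.06],"angular":[0,0,-0.004],"jaw":0.75},{"slide":[0,0,0.08],"angular":[0,0,0],"jaw":0.75},{"slide":[0,0,0.06],"angular":[0,0,0],"jaw":0.75},{"slide":[0,0,0.025],"angular":[0,0,0],"jaw":0.75},{"slide":[0,0,0.01],"angular":[0,0,0],"jaw":0.75},{"slide":[0,0,0],"angular":[0,0,0],"jaw":0.75},{"slide":[0,0,0],"angular":[0,0,0],"jaw":0.75}]'

```text
time_s: 39.12
tool_pos: [0.4939, -0.2875, 0.0042]
tool_rot: [-179.9, 0.1, 169.1]
force: [-0.9, -1.2, -0.8]
grip_width: 0.0655
grasp_force: 0.0
```

>>> step_arm --newtons 25 --rows '[{"slide":[0.002,0,0.004],"angular":[0,0,0],"jaw":0.75},{"slide":[0,0,0],"angular":[0,0,0],"jaw":0.4},{"slide":[0,0,0],"angular":[0,0,0],"jaw":0.4},{"slide":[0,0,0],"angular":[0,0,0],"jaw":0.4},{"slide":[0,0,0],"angular":[0,0,0],"jaw":0.4}]'

```text
time_s: 39.75
tool_pos: [0.492, -0.2869, 0.0011]
tool_rot: [-180.0, -0.0, 169.1]
force: [0.1, -0.3, 0.2]
grip_width: 0.0436
grasp_force: 25.0
```

>>> step_arm --rows '[{"slide":[0,0,-0.04],"angular":[0,0,0],"jaw":0.4},{"slide":[0,0,-0.07],"angular":[0,0,0],"jaw":0.4},{"slide":[0,0,-0.07],"angular":[0,0,0],"jaw":0.4},{"slide":[0,0,0],"angular":[0,0,0],"jaw":0.4},{"slide":[0,0,0],"angular":[0,0,0],"jaw":0.4}]'

```text
time_s: 40.38
tool_pos: [0.4919, -0.2868, 0.0915]
tool_rot: [-180.0, 0.0, 169.1]
force: [-0.7, 0.9, -0.5]
grip_width: 0.0437
grasp_force: 25.0
```

Run:
```python
from h import *
o=env.get_obs(); print(o['tool_pos'],o['tool_rot'],o['qpos'].round())
p=place(73.5,1.5); print(p)
plan([*p[:2],.1],o['tool_rot'][2]); plan([*p[:2],.1],TY)
```

```text
[ 0.49189969 -0.28683797  0.0914907 ] [-1.79978458e+02  1.99397893e-02  1.69123882e+02] [ 43.  15. -18. 103.   5.  62. 102.]
[np.float64(0.6315109792931457), np.float64(0.06678885224850759), np.float64(0.009210762100568492)]
slide [-0.1408  0.7472 -0.0173] angular [-0.0001  0.0001 -0.    ]
slide [-0.1408  0.7472 -0.0173] angular [-0.000e+00  2.000e-04  4.601e-01]
```

>>> step_arm --rows '[{"slide":[-0.014,0.075,-0.002],"angular":[0,0,0],"jaw":0.4},{"slide":[-0.014,0.075,-0.002],"angular":[0,0,0],"jaw":0.4},{"slide":[-0.014,0.075,-0.002],"angular":[0,0,0],"jaw":0.4},{"slide":[-0.014,0.075,-0.002],"angular":[0,0,0],"jaw":0.4},{"slide":[-0.014,0.075,-0.002],"angular":[0,0,0],"jaw":0.4},{"slide":[-0.014,0.075,-0.002],"angular":[0,0,0],"jaw":0.4},{"slide":[-0.014,0.075,-0.002],"angular":[0,0,0],"jaw":0.4},{"slide":[-0.014,0.075,-0.002],"angular":[0,0,0],"jaw":0.4},{"slide":[-0.014,0.075,-0.002],"angular":[0,0,0],"jaw":0.4},{"slide":[-0.014,0.072,0],"angular":[0,0,0],"jaw":0.4}]'

```text
time_s: 41.62
tool_pos: [0.6306, 0.0679, 0.0987]
tool_rot: [-180.0, -0.1, 169.1]
force: [0.5, 0.2, -0.6]
grip_width: 0.0435
grasp_force: 25.0
```

>>> step_arm --rows '[{"slide":[0,0,0],"angular":[0,0,0.0575],"jaw":0.4},{"slide":[0,0,0],"angular":[0,0,0.0575],"jaw":0.4},{"slide":[0,0,0],"angular":[0,0,0.0575],"jaw":0.4},{"slide":[0,0,0],"angular":[0,0,0.0575],"jaw":0.4},{"slide":[0,0,0],"angular":[0,0,0.0575],"jaw":0.4},{"slide":[0,0,0],"angular":[0,0,0.0575],"jaw":0.4},{"slide":[0,0,0],"angular":[0,0,0.0575],"jaw":0.4},{"slide":[0,0,0],"angular":[0,0,0.0575],"jaw":0.4}]'

```text
time_s: 42.62
tool_pos: [0.6301, 0.0666, 0.0984]
tool_rot: [-179.8, 0.0, 86.0]
force: [0.1, 0.2, -0.5]
grip_width: 0.0433
grasp_force: 25.0
```

>>> step_arm --rows '[{"slide":[0,0,0.05],"angular":[0,-0.038,0],"jaw":0.4},{"slide":[0,0,0],"angular":[0,0,0],"jaw":0.4},{"slide":[0,0,0],"angular":[0,0,0],"jaw":0.4}]'

```text
time_s: 43.0
tool_pos: [0.6309, 0.0664, 0.0746]
tool_rot: [-179.9, 6.8, 86.3]
force: [0.0, -0.7, 0.7]
grip_width: 0.0434
grasp_force: 25.0
```

Run:
```python
from h import *
edge('red',73.5,1.3)
```

```text
[0.63089191 0.06635233 0.07464572] [-179.92618243    6.80987143   86.34963757] [ 0.04637356 -0.7264063   0.67169715] 43.0
slide [0.0165 0.0013 0.1302] angular [-0.0004 -0.0003  0.0003]
slide [0.0129 0.0013 0.1004] angular [-0.0004 -0.0003  0.0003]
207 edge in tool [32.1276474   1.33329101 -4.83637873]
```

>>> step_arm --rows '[{"slide":[0.012,0,0.06],"angular":[0,0,0],"jaw":0.4},{"slide":[0,0,0.05],"angular":[0,0,0],"jaw":0.4},{"slide":[0,0,0.01],"angular":[0,0,0],"jaw":0.4},{"slide":[0,0,0],"angular":[0,0,0],"jaw":0.4},{"slide":[0,0,0],"angular":[0,0,0],"jaw":0.4},{"slide":[0,0,0],"angular":[0,0,0],"jaw":0.4}]'

```text
time_s: 43.8
tool_pos: [0.6319, 0.0658, 0.0159]
tool_rot: [179.9, 6.8, 86.3]
force: [0.6, -0.1, 0.3]
grip_width: 0.0437
grasp_force: 25.0
```

Run:
```python
from h import *
edge('red',73.5,1.3)
ends(309,180,240)
```

```text
[0.63194347 0.06579615 0.01589061] [179.89152884   6.81270791  86.31564498] [ 0.63612081 -0.07721375  0.31015222] 43.8
slide [ 0.0035 -0.001   0.0134] angular [ 0.0006 -0.0003  0.0001]
slide [-0.0001 -0.001  -0.0164] angular [ 0.0006 -0.0003  0.0001]
207 edge in tool [32.08570085  1.33093972 -4.82718674]
204 68 [107.7, 111.3]
```

>>> step_arm --rows '[{"slide":[0.001,-0.001,0.008],"angular":[0,0,0],"jaw":0.4},{"slide":[0,0,0.003],"angular":[0,0,0],"jaw":0.4},{"slide":[0,0,0.002],"angular":[0,0,0],"jaw":0.4},{"slide":[0,0,0],"angular":[0,0,0],"jaw":0.4},{"slide":[0,0,0],"angular":[0,0,0],"jaw":0.4}]'

```text
time_s: 44.52
tool_pos: [0.6306, 0.0655, 0.0087]
tool_rot: [-180.0, 6.8, 86.3]
force: [-2.4, 0.4, 5.5]
grip_width: 0.0435
grasp_force: 25.0
```

>>> step_arm --rows '[{"slide":[0,0,0],"angular":[0,0,0],"jaw":0.65},{"slide":[0,0,0],"angular":[0,0,0],"jaw":0.65},{"slide":[0,0,-0.04],"angular":[0,0,0],"jaw":0.65},{"slide":[0,0,-0.08],"angular":[0,0,0],"jaw":0.65},{"slide":[0,0,-0.08],"angular":[0,0,0],"jaw":0.65},{"slide":[0,0,-0.04],"angular":[0,0.038,0],"jaw":0.65},{"slide":[0,0,0],"angular":[0,0,0],"jaw":0.65},{"slide":[0,0,0],"angular":[0,0,0],"jaw":0.65}]'

```text
time_s: 45.52
tool_pos: [0.6309, 0.0796, 0.1268]
tool_rot: [-179.9, 0.1, 86.3]
force: [-1.3, 0.5, -1.0]
grip_width: 0.0565
grasp_force: 0.0
```

Run:
```python
from h import *
ends(309,150,285); tray('red')
plan([.5,.25,.25],env.get_obs()['tool_rot'][2])
```

```text
160 71 [129.7, 130.9]
182 83 [109.3, 111.1]
255 104 [35.4, 39.4]
276 46 [11.3, 16.1]
wrist red 537 [240. 223.] [72.  79.6] [31.4 20.5] -0.7
wrist red 2329 [323. 222.] [73.9  0.1] [69.8 42. ] -179.9
slide [ 0.3213 -0.2821 -0.2479] angular [-0.0009  0.0003 -0.    ]
```

Red is at 74, against 73.5. Now I back away upward and take a clear final look.

>>> step_arm --rows '[{"slide":[0,0,-0.08],"angular":[0,0,0],"jaw":0.65},{"slide":[0,0,-0.08],"angular":[0,0,0],"jaw":0.65},{"slide":[0.05,-0.05,-0.03],"angular":[0,0,0],"jaw":0.65},{"slide":[0.07,-0.07,0],"angular":[0,0,0],"jaw":0.65},{"slide":[0.07,-0.07,0],"angular":[0,0,0],"jaw":0.65},{"slide":[0.07,-0.07,0],"angular":[0,0,0],"jaw":0.65},{"slide":[0.07,-0.07,0],"angular":[0,0,0],"jaw":0.65},{"slide":[0.07,-0.07,0],"angular":[0,0,0],"jaw":0.65},{"slide":[0,0,0],"angular":[0,0,0],"jaw":0.65}]'

```text
time_s: 46.8
tool_pos: [0.4405, 0.2967, 0.2219]
tool_rot: [-179.9, -0.0, 86.9]
force: [0.5, -0.8, 1.0]
grip_width: 0.0564
grasp_force: 0.0
```

```bash
python3 - <<'E'
from h import *
for n,s in (("top",(slice(90,215),slice(260,440))),("scene",(slice(190,280),slice(220,380)))):
    im=env.read_camera(n)[s]; cv2.imwrite(f"pics/f_{n}.png",cv2.resize(im[...,::-1],None,fx=4,fy=4,interpolation=cv2.INTER_CUBIC))
for c in('yellow','black','blue','red'): tray(c)
E
python3 -c "
import cv2,numpy as np
a=cv2.imread('pics/f_top.png');b=cv2.imread('pics/f_scene.png');a=a[:500,:720];b=cv2.resize(b,(720,405))
cv2.imwrite('pics/f.png',cv2.resize(np.vstack([a,b]),(470,590)))"
```

```text
wrist yellow 6737 [439. 327.] [61.1 -8.1] [304.3  30.8] 90.1
wrist yellow 318 [435. 289.] [133.9  34.2] [72.8 11.1] 5.8
top yellow 490 [388. 185.] [-79.1  76.6] [28.8 20.2] -177.0
top yellow 1988 [393. 151.] [-79.8   1.7] [69.5 43.3] 3.3
top black 398 [365. 184.] [-26.4  78.7] [31.2 16.9] -4.7
top black 1101 [369. 150.] [-27.1   2.5] [62.9 38.8] 3.3
top blue 384 [343. 182.] [22.3 78.2] [26.9 15.8] -176.5
top blue 1546 [348. 149.] [19.8  1.6] [69.3 41.1] -0.9
top red 384 [320. 181.] [74.1 76.7] [27.  15.8] 3.5
top red 1954 [324. 148.] [71.2  2.4] [65.7 41.3] -176.7
```

View pics/f.png

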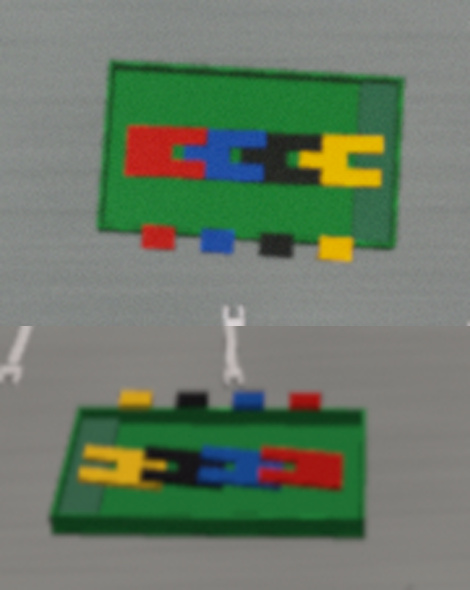

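The final view shows the four shims overlapping down the middle of the tray. Yellow is up on the step, then black, blue and red, each level with its own clip. Handing in.

```bash
python3 -c "
from cell import env; print(env.sign_off())"
```

```text
the job is handed in; nothing more can be done
None
```

I handed the job in at about 47 s: yellow, black, blue and red are fanned from the step, each within about 3 mm of its clip by the cameras, and I never went near the mug.

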